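# Lock away a retained sample through the sprung flap of the sample box

### The arm

A 7-joint arm with a two-finger parallel gripper is mounted at the origin on the work surface. World frame = base frame: x ahead of the robot, y to its left, z up, the work surface at z = 0. Lengths are in m, angles in rad, forces in N, time in s.
With the tool pointing down it reaches from about 0.4 to 0.85 m from the base axis. Payload 4.5 kg.
Tool frame: the origin (TCP) lies midway between the tips of the shut fingers; the grasp point (between the pads) lies 19 mm behind it; z points along the fingers, y is the line along which they close (so a half turn about z gives the same grasp; the last joint's range is limited). The gripper opens to 88 mm and grips with 3 to 60 N. Pads are 18 mm wide; open, the fingers measure 123 mm over their backs; the gripper's body (75 mm by 187 mm) begins 45 mm behind the grasp point.
Start: joints at [1.147, 0.689, -0.195, 1.565, 0.157, 0.902, -0.215], TCP at [0.276, -0.561, 0.239] pointing down, gripper open.
Joint ranges: [-3.01, 3.01], [-0.46, 2.08], [-1.47, 1.51], [0.13, 2.56], [-1, 4.14], [0.04, 2.09], [-2.66, 2.66]. Speed limits (rad/s): [2.57, 2.57, 3.14, 3.14, 3.14, 3.14, 3.14].

### API

Orientations are given as a unit quaternion [x, y, z, w].
In Python, from plant import r, eyes, finish_job gives the robot as it stands. The module is installed in compiled form; this text tells all that it offers.
- The arm moves only by the tool move_arm, never from a script. Its argument "motion" is a list of rows, each a list of 7 numbers: the shift along the tool's x, y, z in mm, then the turn, a rotation vector about the tool's x, y, z in degrees, then the closure, from 0 (fully open) to 1 (shut). A call has 1 to 5 rows; each row is the pose to reach, as a shift and turn from the pose commanded when the call began, along the tool's axes at that moment; what a row does not reach only later rows make up. A row lasts 1/8 s, in which the tool goes at most 62.5 mm and 10.7 degrees, less where a joint would pass 70% of its speed; a pose out of reach is approached as far as the arm can. A call with a gripper value outside its range is refused whole. The fingers move at their own pace and stop on an object; "newtons" is the grip in N (left out, the last holds). Time passes only in rows, so rows that repeat a pose let the fingers close. It gives the time, the measured TCP pose, the force, the opening and the grip force at its end, in the units of the state.
- r.get_state(): the state, without advancing time (a new reading comes with each control period).
- eyes.snapshot(name): name is "scene" or "top"; returns a dict with "frame" (384x512x3 uint8, red, green, blue), "z_map" (384x512 float32, m along the optical axis (not along the pixel's ray), 0 where there is no reading), "intrinsics" (3x3 intrinsics, pixels), "dist" ([k1, k2, p1, p2, k3] as OpenCV has them; the pictures are not rectified), "world_to_cam" (4x4, takes a point from world to camera coordinates). Camera axes: x right, y down, z forward; pixel columns grow to the right and rows downward; lengths in m; the calibration is good to about 2 mm. A picture is of the moment at which its call begins.
- finish_job(): hands the job in; it is judged then, once.
The state is a dict: "clock": time; "q": joint angles; "qd": joint speeds; "joint_torque": joint torques, N m; "tool_pos": TCP position; "eef_rot": TCP orientation; "contact_force": force on the tool from outside, world axes, zero at the start; "moment": the same for the moment, N m; "opening": opening from 0.0 (shut) to 1.0 (fully open); "finger_force": force on a finger pad.
Only numpy, scipy, OpenCV 4.12 (cv2) and the standard library are available. Lean on these libraries where they do the work, as an engineer would, in place of code of your own. Each camera call takes 0.05 s, during which the arm holds its last target. There are 200 camera calls.

### The job

Unlock the sample box: pull its red spring plunger up, slide the blue shutter along to the other hole so the mouth is clear, and let the plunger snap fully down there. Then post the green carton end first through the sloping mouth, pushing it right past the sprung flap so that it drops inside and the flap snaps shut behind it. Leave the other cartons, bottle, jar, tin, screwdriver and tape roll standing or lying where they are.

Things in the scene. Friction and masses are not known exactly. Their poses are not given: they have to be found in the camera images.
- sample_box: fixed hollow galvanised box, x -38 to +220, y -110 to +110, 219 mm high. Origin on the table below the face's mid line; x to its back (away from the robot at yaw 0), y left, z up. Front upright to 158 mm, then a face slopes up and back at 40 deg from level to the deck (x 34, z 219). Deck: steel, clear window behind, dark rail (x 40 to 60, 10 mm high) with 2 plunger holes 95 mm apart in y
- mouth (a point): centre of the mouth, in the plane of the sloping face, at (0, -50, 190) mm of the box. 56 mm along y, 36 mm up the slope. Things go in along (sin 40, 0, -cos 40 deg) of the box, so 40 deg from vertical; chute floor and cheeks run 30 mm in, then 200 mm free. A carton's 44 mm side goes along y. A carton's tail must be about 40 mm past the face before the flap can shut behind it
- flap (a joint): orange flap, 39 mm long, hung 5 mm inside the face from a hinge 5 mm above the mouth's upper edge: 0 shut, grows as pushed inward, to 1.5. A light spring shuts it: 1 N at its edge to start it (4 N close under the hinge), 2 N at the edge when wide open; it presses on what lies under it, so a carton let go half way may stay pinched and must be pushed on, e.g. with closed fingers
- shutter (a joint): slide of the blue shutter (74 mm wide plate, 4 mm proud of the sloping face, folded back over the deck rail) along the box's +y: 0 in the locked hole, covering the mouth; 0.095 in the open hole, mouth clear; end stops -0.002 and 0.098. It slides with 1 N of friction and stays where left
- plunger (a joint): lift of the spring plunger that rides on the shutter: 0 fully down with its 8 mm pin in a hole (13 mm wide), must be above 0.008 for the pin to clear the rail, stop at 0.013. Spring pulls it down with 4 N at 0 and 9 N at the stop
- knob (a point): centre of the red plunger knob, an upright cylinder 26 mm in diameter, 18 mm high; plunger down, it lies at (50, -50 + shutter slide, 261) mm of the box, 28 mm above the shutter's flat top plate, on a neck 16 mm in diameter. To be gripped from above
- tray: fixed plywood board 220 x 250 x 8 mm on which cartons, bottle and jar stand; origin under its centre on the table
- green_carton: bright green closed carton with a white band, 26 mm (x) x 44 mm (y) x 90 mm (z), 0.13 to 0.25 kg, standing upright; origin at the centre of its underside, z up. The same either way up and either way round
- green_carton_mid (a point): middle of the green carton
- black_carton: black carton of the same size, standing on the tray; leave alone. Origin at the centre of its underside
- white_carton: white carton of the same size, standing on the tray; leave alone. Origin at the centre of its underside
- tall_bottle: black bottle, 42 mm in diameter, 165 mm high, standing on the tray; leave alone. Origin at the centre of its underside
- jar: amber jar, 50 mm in diameter, 70 mm high, standing on the tray; leave alone. Origin at the centre of its underside
- screwdriver: screwdriver lying on the table, leave alone. Origin under its length, which runs along its x
- tape_roll: yellow ring 80 mm in diameter, 30 mm high, lying on the table; leave alone. Origin at the centre of its underside
- stand: fixed upright stand, foot 72 mm in diameter, 18 mm column 240 mm high with a black clamp near its top; origin under its centre
- tin: round tin, 64 mm in diameter, 65 mm high, standing in front of the sample box; leave alone. Origin at the centre of its underside
Not all that is in view belongs to the job. Of the things that look like the green_carton, the smallest one is meant.

How it is judged:
On the way, in this order (a step that is already met when the one before it is completed fails the run):
1. the shutter is at its open hole and the plunger has snapped down there (value of joint shutter above 0.09 m and value of joint plunger below 0.003 m), for 0.2 s.
2. the green carton, in the mouth, has pushed the flap open (value of joint flap above 0.6 rad and distance between green_carton_mid and mouth below 0.06 m), for 0.05 s.
At the end, for the whole second after the job is handed in: The green carton lies at rest inside the sample box (its middle within the walls and below 130 mm), the flap is shut (within 0.1 rad), and the shutter is still at its open hole (slide over 90 mm) with the plunger fully down (within 3 mm) (all of step 1 and x of green_carton_mid in the frame of sample_box between -0.03 and 0.215 m and y of green_carton_mid in the frame of sample_box between -0.105 and 0.105 m and z of green_carton_mid in the frame of sample_box below 0.13 m and linear speed of green_carton below 0.03 m/s and value of joint flap below 0.1 rad); the robot touches nothing.
It fails at once if another carton, the bottle, the jar, the tin, the screwdriver or the tape roll is shifted by more than 40 mm or knocked over (distance of any of black_carton, white_carton, tall_bottle, jar, screwdriver, tape_roll, tin from where it was at the start of the episode above 0.04 m or angle between any of black_carton, white_carton, tall_bottle, jar, tin's own z axis and vertical above 0.7 rad).
It also fails if it takes over 67 s, if anything falls off the work surface, if the arm or the gripper's body presses on something with over 40 N, if the wrist force passes 120 N, or if a joint passes its speed limit or range.

## Working session

There is one attempt and no reset: what is moved stays moved. The work goes in short steps, Python scripts to look and compute and a tool call to move; the robot and the scene stay as the last step left them, time stands still between calls to the robot, and variables do not carry over. Pictures are saved under pics/ and viewed, at most 12 in all, crops included, and the job is handed in when it is done.

Besides the shell and the picture viewer there is one more tool, called after "Request:" by a JSON object that holds its "name" and its "arguments", one argument or row to a line. move_arm: Moves the arm, as the interface text tells. Its arguments: {"type":"object","properties":{"motion":{"type":"array","items":{"type":"array","items":{"type":"number"}}},"newtons":{"type":"number"}},"required":["motion"]}

```bash
mkdir -p pics; cat > h.py <<'E'
import numpy as np, cv2
from plant import r, eyes, finish_job
from scipy.spatial.transform import Rotation as R
def snap(n):
    return eyes.snapshot(n)
def ray(s,uv):
    p=cv2.undistortPoints(np.array(uv,float).reshape(-1,1,2),s["intrinsics"],np.array(s["dist"]))[:,0]
    T=np.linalg.inv(s["world_to_cam"]); d=np.c_[p,np.ones(len(p))]
    return T[:3,3],d@T[:3,:3].T
def plane(s,uv,z):
    o,d=ray(s,uv); return o+d*((z-o[2])/d[:,2])[:,None]
def cloud(s,mask):
    v,u=np.nonzero(mask&(s["z_map"]>0)); o,d=ray(s,np.c_[u,v]); return o+d*s["z_map"][v,u][:,None]
def px(s,P):
    T=s["world_to_cam"]; return cv2.projectPoints(np.array(P,float).reshape(-1,3),cv2.Rodrigues(T[:3,:3])[0],T[:3,3],s["intrinsics"],np.array(s["dist"]))[0][:,0]
E
python3 - <<'E'
from h import *
a=snap("scene");b=snap("top")
for n,s in(("scene",a),("top",b)):
    cv2.imwrite(f"pics/{n}0.png",cv2.resize(s["frame"][:,:,::-1],(800,600)))
    print(n,np.linalg.inv(s["world_to_cam"]).round(3).tolist(),s["z_map"].min(),s["z_map"].max())
    h=cv2.cvtColor(s["frame"],cv2.COLOR_RGB2HSV)
    for c,lo,hi in(("green",(45,120,60),(80,255,255)),("red",(0,150,80),(8,255,255)),("blue",(100,130,60),(125,255,255)),("orange",(9,170,100),(18,255,255))):
        m=cv2.inRange(h,lo,hi); k,l,st,ce=cv2.connectedComponentsWithStats(m)
        for i in range(1,k):
            if st[i,4]>25:
                P=cloud(s,l==i); print(c,st[i].tolist(),ce[i].round(1), P.min(0).round(3) if len(P) else 0,P.max(0).round(3) if len(P) else 0)
print(r.get_state())
E
```

```text
scene [[-0.935, 0.267, -0.234, 0.75], [0.354, 0.691, -0.63, 0.603], [-0.007, -0.672, -0.74, 0.864], [0.0, 0.0, 0.0, 1.0]] 0.0 3.6514149
green [341, 223, 29, 31, 535] [354.5 238.1] [ 0.234  0.101 -0.002] [0.365 0.209 0.121]
green [337, 252, 25, 13, 102] [347.8 257.8] [0.304 0.175 0.001] [0.365 0.209 0.027]
green [375, 258, 24, 36, 434] [387.1 275.8] [ 0.234  0.226 -0.   ] [0.347 0.339 0.122]
green [302, 275, 18, 5, 70] [310.6 277. ] [0.442 0.208 0.008] [0.515 0.263 0.101]
green [301, 280, 21, 16, 253] [310.8 287.5] [0.447 0.238 0.009] [0.522 0.279 0.1  ]
green [300, 298, 18, 5, 43] [308.3 299.9] [0.48  0.266 0.012] [0.522 0.278 0.029]
green [374, 298, 14, 6, 48] [380.  300.4] [ 0.317  0.329 -0.   ] [0.347 0.338 0.028]
red [175, 83, 30, 12, 111] [189.   87.6] [ 0.519 -0.653  0.107] [ 0.635 -0.588  0.138]
red [195, 101, 10, 11, 67] [199.8 105.5] [ 0.545 -0.542  0.089] [ 0.617 -0.262  0.271]
red [104, 176, 33, 34, 535] [119.9 191.1] [ 0.852 -1.039 -0.744] [ 1.124 -0.176  0.064]
red [275, 197, 33, 11, 240] [290.8 201.7] [ 0.353 -0.076 -0.002] [ 0.455 -0.004  0.03 ]
blue [192, 109, 36, 20,
[... 1427 characters left out ...]
, 'q': array([ 1.14683625,  0.68988779, -0.19448868,  1.5662376 ,  0.15728927,
        0.90249722, -0.21513191]), 'qd': array([-0.00123706, -0.00324706, -0.00283572, -0.00168751,  0.0012906 ,
       -0.00041569, -0.00029972]), 'joint_torque': array([-3.34499229e-03, -5.28504968e+01, -1.27132528e+00, -1.53836328e+01,
       -5.24804124e-02,  2.01533454e-03,  2.33460935e-05]), 'tool_pos': array([ 0.27590973, -0.56017044,  0.23799777]), 'eef_rot': array([ 9.73919284e-01,  2.26893267e-01, -2.50228620e-04, -7.82270161e-04]), 'contact_force': array([-0.02787052,  0.14038348,  0.14574729]), 'moment': array([ 0.03124578,  0.03153052, -0.0130026 ]), 'finger_force': 0.0, 'opening': 1.0012479776975765}
```

View pics/scene0.png

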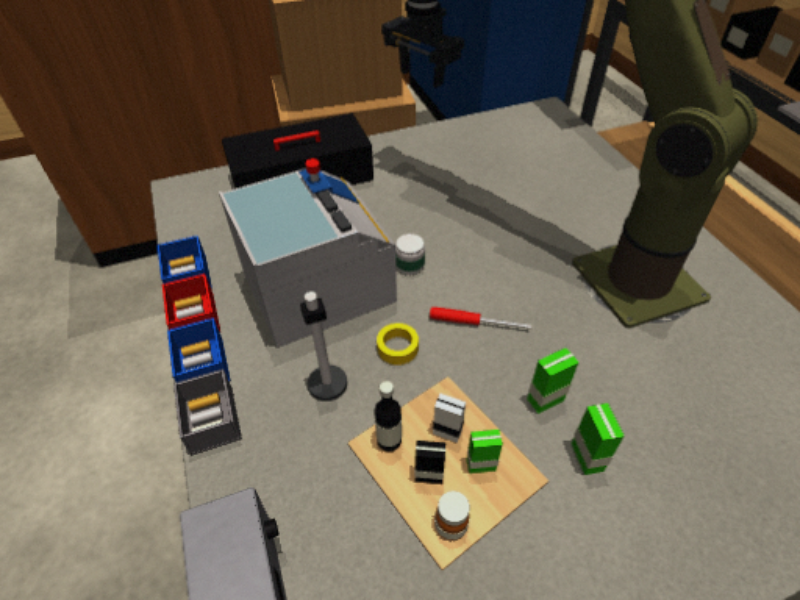

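View pics/top0.png

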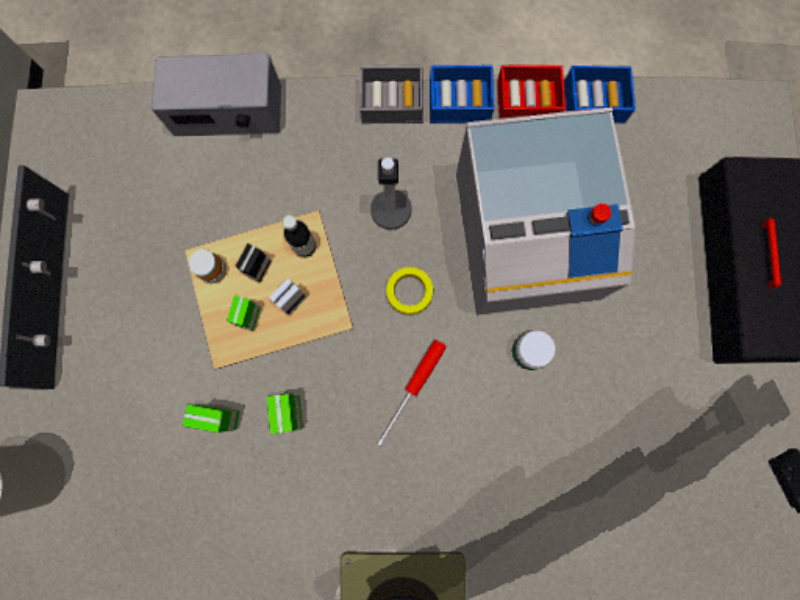

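The scene view shows the tray carton at (485,450) beside two larger green ones at (550,380) and (597,437). In the top view the smallest one is at (242,311), the knob is at (601,213), and the box is turned by about +8°. Next I'll measure the box, the knob and the carton.

```bash
python3 - <<'E'
from h import *
a=snap("scene");b=snap("top")
allm=np.ones(a["z_map"].shape,bool)
A=cloud(a,allm);B=cloud(b,allm)
def box(P,lo,hi): return P[((P>lo)&(P<hi)).all(1)]
# yaw by walls: front/left from scene, deck edges from both
S=box(A,(.44,-.35,.03),(.85,0.02,.145))
best=None
# left wall & front wall: for yaw histogram sharpness
for y in np.arange(0,16,.25):
    c,s=np.cos(np.radians(y)),np.sin(np.radians(y))
    X=S[:,0]*c+S[:,1]*s; Y=-S[:,0]*s+S[:,1]*c
    hx=np.histogram(X,np.arange(.3,.9,.003))[0];hy=np.histogram(Y,np.arange(-.6,.2,.003))[0]
    sc=hy.max()+hx.max()
    if best is None or sc>best[0]: best=(sc,y,np.arange(.3,.9,.003)[hx.argmax()]+.0015,hx.max(),np.arange(-.6,.2,.003)[hy.argmax()]+.0015,hy.max())
print(best)
for s,n in((a,"a"),(b,"b")):
    h=cv2.cvtColor(s["frame"],cv2.COLOR_RGB2HSV)
    # knob
    m=cv2.inRange(h,(0,150,60),(8,255,255)); k,l,st,ce=cv2.connectedComponentsWithStats(m)
    for i in range(1,k):
        P=cloud(s,l==i)
        if st[i,4]>25 and len(P) and np.median(P[:,2])>.2: print(n,"knob",ce[i],np.median(P,0).round(4),plane(s,[ce[i]],.261).round(4),plane(s,[ce[i]],.27).round(4),st[i])
    m=cv2.inRange(h,(100,110,40),(125,255,255))>0
    P=box(cloud(s,m),(.5,-.36,.15),(.7,-.2,.245)); 
    sl=P[P[:,2]<.215]; 
    if len(sl)>50:
        G=np.c_[sl[:,:2],np.ones(len(sl))]; co=np.linalg.lstsq(G,sl[:,2],rcond=None)[0]; print(n,"slope yaw",np.degrees(np.arctan2(co[1],co[0])),"slope",np.degrees(np.arctan(np.hypot(*co[:2]))),"n",len(sl))
    # plate edges
    k,l,st,ce=cv2.connectedComponentsWithStats(m.astype('uint8'))
    # cartons on tray: top faces
    P=None
zs=np.concatenate([A,B])
D=box(zs,(.4,.1,.089),(.65,.4,.104))
h=[cv2.cvtColor(s["frame"],cv2.COLOR_RGB2HSV) for s in(a,b)]
# tops at z=.098 in both views
for P,n in((A,'a'),(B,'b')):
    T=box(P,(.42,.12,.092),(.65,.36,.103))
    g=np.floor((T[:,:2]-[.4,.1])/.003).astype(int); im=np.zeros((100,100),np.uint8); im[g[:,0],g[:,1]]=255
    im=cv2.morphologyEx(im,cv2.MORPH_CLOSE,np.ones((3,3)))
    for c in cv2.findContours(im,0,1)[0]:
        if cv2.contourArea(c)>15:
            (cy,cx),wh,an=cv2.minAreaRect(c); print(n,"top",round(.4+cx*.003+.0015,4),round(.1+cy*.003+.0015,4),np.round(np.array(wh)*3+3),an)
for nm,lo,hi in(("tin",(.42,-.2,.055),(.53,-.05,.075)),("stand",(.55,-.02,.12),(.75,.08,.3)),("bottle",(.5,.08,.12),(.7,.22,.2)),("jar",(.5,.26,.06),(.65,.36,.09))):
    T=box(zs,lo,hi); print(nm,len(T),T.min(0).round(3),T.max(0).round(3))
for s,n in((a,'a'),(b,'b')): 
  u=px(s,[[.495,.26,.05]])[0].astype(int)
  cv2.imwrite(f"pics/c{n}.png",cv2.resize(s["frame"][u[1]-28:u[1]+28,u[0]-37:u[0]+37,::-1],(740,560),interpolation=2))
  print(u)
E
```

```text
(np.int64(1737), np.float64(6.5), np.float64(0.7395000000000004), np.int64(214), np.float64(-0.1844999999999996), np.int64(1523))
a knob [199.76923077 105.35897436] [ 0.6046 -0.2715  0.2679] [[ 0.6039 -0.2829  0.261 ]] [[ 0.6061 -0.2696  0.27  ]] [195 101  10  10  78]
a slope yaw 7.182096980370267 slope 40.05727053478213 n 126
b knob [384.29824561 136.21929825] [ 0.6025 -0.2757  0.2702] [[ 0.6047 -0.2785  0.261 ]] [[ 0.6022 -0.2758  0.27  ]] [378 130  13  13 114]
b slope yaw 6.896626902227544 slope 39.250932075416635 n 655
a top 0.583 0.2485 [31. 49.] 26.56505012512207
a top 0.5241 0.1889 [32. 49.] 39.80556869506836
a top 0.4983 0.2613 [31. 49.] 18.43494987487793
b top 0.5815 0.247 [33. 45.] 26.56505012512207
b top 0.5238 0.1878 [31. 45.] 45.0
b top 0.4963 0.26 [31. 47.] 15.255120277404785
tin 175 [ 0.42  -0.2    0.055] [ 0.53  -0.125  0.075]
stand 626 [0.667 0.003 0.122] [0.705 0.035 0.244]
bottle 336 [0.605 0.154 0.12 ] [0.637 0.184 0.178]
jar 702 [0.501 0.26  0.06 ] [0.603 0.353 0.089]
[309 289]
[156 201]
```

View pics/cb.png

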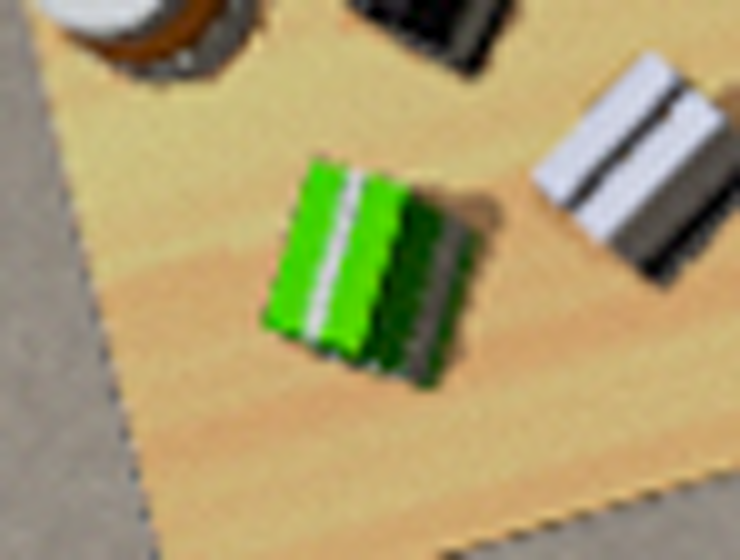

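```bash
cat >> h.py <<'E'
YAW=np.radians(7.0); O=np.array([.548,-.2325,0]); RB=R.from_euler('z',YAW)
def W(p): return O+RB.apply(np.array(p,float)/1000)
def ori(closing_deg,tilt=0):
    # tool y = horizontal closing dir, tool z tilted by `tilt` from down towards tool x... x = y cross z
    c=np.radians(closing_deg); y=np.array([np.cos(c),np.sin(c),0]); f=np.array([np.sin(c),-np.cos(c),0])
    t=np.radians(tilt); z=np.sin(t)*f-np.cos(t)*np.array([0,0,1]); return R.from_matrix(np.c_[np.cross(y,z),y,z])
def go(pos,q,best=True):
    s=r.get_state(); q0=R.from_quat(s["eef_rot"])
    d=q0.inv().apply(np.array(pos)-s["tool_pos"])*1000; rv=(q0.inv()*q).as_rotvec(degrees=True)
    print("shift",d.round(1),"rot",rv.round(1),"|",np.linalg.norm(d).round(),np.linalg.norm(rv).round(1),"q",s["q"].round(2),"t",s["clock"]); return d,rv
E
python3 - <<'E'
from h import *
K=W((50,-50,261));print("knob",K,"mouth",W((0,-50,190)))
b=snap("top")
h=cv2.cvtColor(b["frame"],cv2.COLOR_RGB2HSV);m=cv2.inRange(h,(100,110,40),(125,255,255))>0
P=cloud(b,m);P=P[(P[:,0]>.5)&(P[:,0]<.7)&(P[:,1]<-.2)&(P[:,1]>-.36)&(P[:,2]>.15)&(P[:,2]<.25)]
L=RB.inv().apply(P-O)*1000; s=L[L[:,2]<212]
print("offset normal to face (want 4)",np.median(-(s[:,0])*np.sin(np.radians(40))+(s[:,2]-190)*np.cos(np.radians(40))),"y",np.percentile(L[:,1],[1,50,99]),"top z",np.median(L[L[:,0]>48][:,2]))
go(K+[0,0,.04],ori(97)); go(K+[0,0,.04],ori(-83))
E
```

```text
knob [ 0.60372077 -0.27603384  0.261     ] mouth [ 0.55409347 -0.28212731  0.19      ]
offset normal to face (want 4) 4.768464296343828 y [-87.93087813 -48.00650059 -15.52068457] top z 233.73483031224438
shift [ 419.6 -110.3  -62.6] rot [-0.000e+00 -1.000e-01 -1.608e+02] | 438.0 160.8 q [ 1.15  0.69 -0.19  1.57  0.16  0.9  -0.22] t 0.25
shift [ 419.6 -110.3  -62.6] rot [-0.   0.  19.2] | 438.0 19.2 q [ 1.15  0.69 -0.19  1.57  0.16  0.9  -0.22] t 0.25
```

Request:
{"name": "move_arm", "arguments": {
  "motion": [
    [0, 0, -62, 0, 0, 4, 0],
    [60, -16, -62, 0, 0, 8, 0],
    [120, -32, -62, 0, 0, 12, 0],
    [180, -47, -62, 0, 0, 16, 0],
    [240, -63, -62, 0, 0, 19.2, 0]
  ],
  "newtons": 40
}}

```text
clock: 0.88
tool_pos: [0.465, -0.3967, 0.3008]
eef_rot: [0.998, 0.06, 0.0, 0.0]
contact_force: [1.1, -1.0, -0.8]
opening: 0.998
finger_force: 0.0
```

```bash
python3 - <<'E'
from h import *
go(W((50,-50,261))+[0,0,.04],ori(-83))
E
```

```text
shift [ 152.2 -103.1   -0.2] rot [ 0.  -0.  -0.1] | 184.0 0.1 q [ 0.69  0.6  -0.1   1.53  0.07  1.01 -0.88] t 0.875
```

Request:
{"name": "move_arm", "arguments": {
  "motion": [
    [51, -34, 0, 0, 0, 0, 0],
    [102, -69, 0, 0, 0, 0, 0],
    [152, -103, 0, 0, 0, 0, 0],
    [152, -103, 0, 0, 0, 0, 0.3],
    [152, -103, 0, 0, 0, 0, 0.3]
  ]
}}

```text
clock: 1.5
tool_pos: [0.6013, -0.2778, 0.3004]
eef_rot: [0.998, 0.061, -0.001, 0.0]
contact_force: [-0.1, -0.5, 0.3]
opening: 0.794
finger_force: 0.0
```

```bash
python3 - <<'E'
from h import *
go(W((50,-50,261))-[0,0,.019],ori(-83))
s=snap("scene"); u=px(s,[W((50,-50,261))])[0].astype(int); cv2.imwrite("pics/k1.png",cv2.resize(s["frame"][u[1]-50:u[1]+40,u[0]-60:u[0]+60,::-1],(800,600),interpolation=2)); print(u)
E
```

```text
shift [ 2.7 -1.5 58.4] rot [0.  0.1 0. ] | 58.0 0.1 q [ 0.41  0.68 -0.09  1.36  0.06  1.1  -1.14] t 1.5
[200 106]
```

View pics/k1.png

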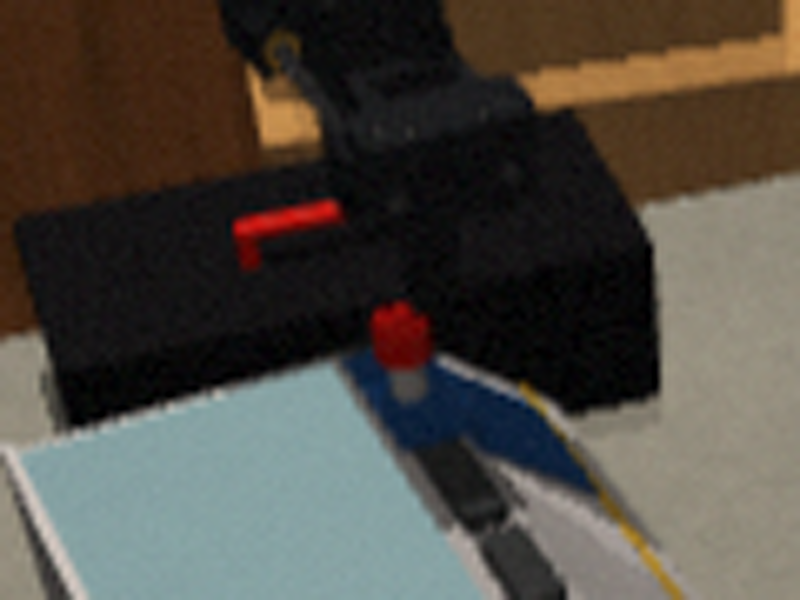

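The crop shows the red knob at (402,335), free under the open fingers. I'll go down and grip it.

Request:
{"name": "move_arm", "arguments": {
  "motion": [
    [0, 0, 30, 0, 0, 0, 0.3],
    [0, 0, 59, 0, 0, 0, 0.3],
    [0, 0, 59, 0, 0, 0, 1],
    [0, 0, 59, 0, 0, 0, 1],
    [0, 0, 59, 0, 0, 0, 1]
  ]
}}

```text
clock: 2.17
tool_pos: [0.6025, -0.2781, 0.2434]
eef_rot: [0.998, 0.061, 0.001, 0.001]
contact_force: [-0.3, 0.2, 0.4]
opening: 0.381
finger_force: 0.0
```

Request:
{"name": "move_arm", "arguments": {
  "motion": [
    [0, 0, 0, 0, 0, 0, 1],
    [0, 0, 0, 0, 0, 0, 1]
  ]
}}

```text
clock: 2.42
tool_pos: [0.6025, -0.2778, 0.2429]
eef_rot: [0.998, 0.061, 0.001, 0.001]
contact_force: [-0.5, -0.3, 5.4]
opening: 0.273
finger_force: 40.0
```

Request:
{"name": "move_arm", "arguments": {
  "motion": [
    [0, 0, -6, 0, 0, 0, 1],
    [0, 0, -12, 0, 0, 0, 1],
    [0, 0, -12, 0, 0, 0, 1]
  ]
}}

```text
clock: 2.8
tool_pos: [0.6022, -0.2767, 0.2533]
eef_rot: [0.998, 0.062, 0.0, -0.0]
contact_force: [4.5, 0.1, -7.8]
opening: 0.276
finger_force: 40.0
```

Request:
{"name": "move_arm", "arguments": {
  "motion": [
    [0, -20, 0, 0, 0, 0, 1],
    [0, -45, 0, 0, 0, 0, 1],
    [0, -70, 0, 0, 0, 0, 1],
    [0, -90, 0, 0, 0, 0, 1],
    [0, -95, 0, 0, 0, 0, 1]
  ]
}}

```text
clock: 3.42
tool_pos: [0.591, -0.1811, 0.2536]
eef_rot: [0.998, 0.063, 0.001, -0.0]
contact_force: [6.0, -2.2, -8.2]
opening: 0.278
finger_force: 40.0
```

```bash
python3 - <<'E'
from h import *
s=r.get_state(); print(s["contact_force"].round(1)); L=RB.inv().apply(s["tool_pos"]-O)*1000; print(L)
E
```

```text
[ 6.  -2.2 -8.2]
[ 48.96480554  45.7514828  253.59882132]
```

Request:
{"name": "move_arm", "arguments": {
  "motion": [
    [0, 0, 5, 0, 0, 0, 1],
    [0, 0, 11, 0, 0, 0, 1],
    [0, 0, 12, 0, 0, 0, 1]
  ]
}}

```text
clock: 3.8
tool_pos: [0.5914, -0.1835, 0.2429]
eef_rot: [0.998, 0.061, 0.001, 0.0]
contact_force: [2.6, 1.7, 4.7]
opening: 0.277
finger_force: 40.0
```

Request:
{"name": "move_arm", "arguments": {
  "motion": [
    [0, 0, 0, 0, 0, 0, 0.4],
    [0, 0, 0, 0, 0, 0, 0.4],
    [0, 0, -25, 0, 0, 0, 0.4],
    [0, 0, -60, 0, 0, 0, 0.4],
    [0, 0, -100, 0, 0, 0, 0.4]
  ]
}}

```text
clock: 4.42
tool_pos: [0.5889, -0.1834, 0.342]
eef_rot: [0.998, 0.061, -0.002, -0.0]
contact_force: [-0.1, -0.6, -0.1]
opening: 0.602
finger_force: 0.0
```

```bash
python3 - <<'E'
from h import *
for n in("scene","top"):
    s=snap(n)
    h=cv2.cvtColor(s["frame"],cv2.COLOR_RGB2HSV); m=cv2.inRange(h,(0,150,60),(8,255,255)); k,l,st,ce=cv2.connectedComponentsWithStats(m)
    for i in range(1,k):
        P=cloud(s,l==i)
        if st[i,4]>12 and len(P) and np.median(P[:,2])>.2: print(n,"knob box mm",(RB.inv().apply(np.r_[np.median(P,0)[None],plane(s,[ce[i]],.263)]-O)*1000).round(1),st[i])
    if n=="scene":
        u=px(s,[W((20,0,220))])[0].astype(int); cv2.imwrite("pics/k2.png",cv2.resize(s["frame"][u[1]-45:u[1]+45,u[0]-60:u[0]+60,::-1],(800,600),interpolation=2)); print(u)
C=np.array([.497,.2605])
go([*C,.30],ori(-16.5)); go([*C,.30],ori(163.5))
E
```

```text
scene knob box mm [[ 53.1  50.6 268.5]
 [ 51.7  44.4 263. ]] [208 119  10  11  72]
[218 124]
top knob box mm [[ 45.3  45.9 270.9]
 [ 48.9  43.6 263. ]] [335 136  12  12  76]
shift [ -40.6 -453.    44.3] rot [  0.4  -0.2 -66.5] | 457.0 66.5 q [ 0.27  0.57 -0.08  1.44  0.05  1.12 -1.27] t 4.525
shift [ -40.6 -453.    44.3] rot [ -0.3  -0.5 113.5] | 457.0 113.5 q [ 0.27  0.57 -0.08  1.44  0.05  1.12 -1.27] t 4.525
```

View pics/k2.png

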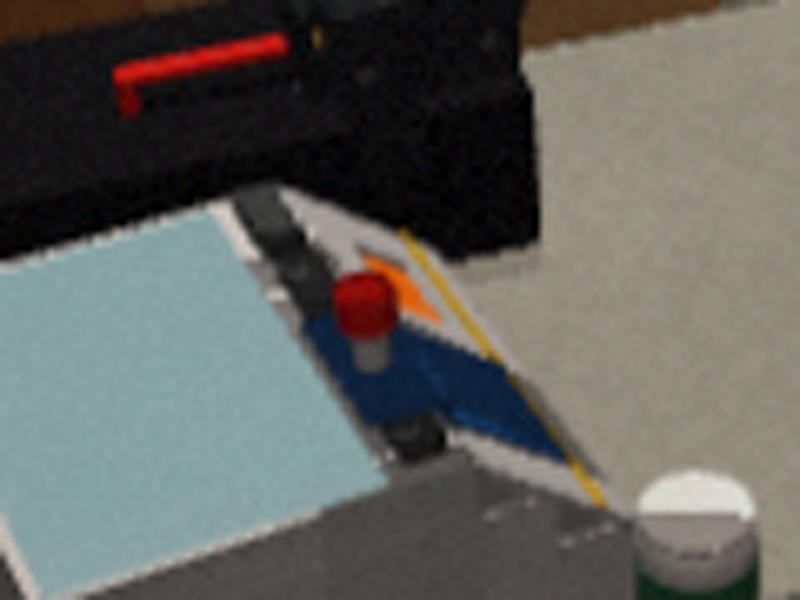

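The crop shows the knob seated at (366,305), the shutter over the left hole, and the orange flap clear at (400,290). Next is the carton.

Request:
{"name": "move_arm", "arguments": {
  "motion": [
    [-5, -57, 0, 0, 0, -9, 0.33],
    [-10, -114, 0, 0, 0, -18, 0.33],
    [-15, -171, 0, 0, 0, -27, 0.33],
    [-20, -228, 0, 0, 0, -36, 0.33],
    [-25, -285, 0, 0, 0, -45, 0.33]
  ]
}}

```text
clock: 5.15
tool_pos: [0.5292, 0.0976, 0.3409]
eef_rot: [0.898, 0.441, -0.001, 0.0]
contact_force: [0.7, 0.1, -0.7]
opening: 0.673
finger_force: 0.0
```

```bash
python3 - <<'E'
from h import *
go([.497,.2605,.20],ori(-16.5))
E
```

```text
shift [ 109.4 -125.   140.8] rot [ -0.1   0.1 -21.2] | 218.0 21.2 q [-0.06  0.47 -0.33  1.68  0.17  1.03 -1.1 ] t 5.15
```

Request:
{"name": "move_arm", "arguments": {
  "motion": [
    [36, -42, 0, 0, 0, -7, 0.33],
    [73, -84, 15, 0, 0, -14, 0.33],
    [109, -125, 50, 0, 0, -21, 0.33],
    [109, -125, 95, 0, 0, -21, 0.33],
    [109, -125, 140, 0, 0, -21, 0.33]
  ]
}}

```text
clock: 5.78
tool_pos: [0.4981, 0.2596, 0.1996]
eef_rot: [0.803, 0.596, -0.001, 0.0]
contact_force: [0.9, -0.2, -0.8]
opening: 0.672
finger_force: 0.0
```

Request:
{"name": "move_arm", "arguments": {
  "motion": [
    [0, 0, 0, 0, 0, 0, 0.33]
  ]
}}

```text
clock: 5.9
tool_pos: [0.4966, 0.2573, 0.1984]
eef_rot: [0.804, 0.595, -0.005, 0.0]
contact_force: [0.3, 0.2, 0.0]
opening: 0.671
finger_force: 0.0
```

```bash
python3 - <<'E'
from h import *
go([.497,.2605,.067],ori(-16.5))
s=snap("top")
u=px(s,[[.497,.26,.098]])[0].astype(int); cv2.imwrite("pics/g1.png",cv2.resize(s["frame"][u[1]-45:u[1]+45,u[0]-60:u[0]+60,::-1],(800,600),interpolation=2)); print(u)
a=snap("scene");h=cv2.cvtColor(a["frame"],cv2.COLOR_RGB2HSV);m=cv2.inRange(h,(45,120,60),(80,255,255))>0
P=cloud(a,m); P=P[(P[:,0]>.45)&(P[:,1]>.2)&(P[:,2]>.095)]; print(len(P),P.mean(0))
E
```

```text
shift [  4.2   0.2 131.4] rot [-0.3  0.4 -0.5] | 131.0 0.7 q [-0.34  0.68 -0.37  1.79  0.34  0.74 -1.19] t 5.9
[152 197]
164 [0.49754124 0.26268189 0.09895255]
```

View pics/g1.png

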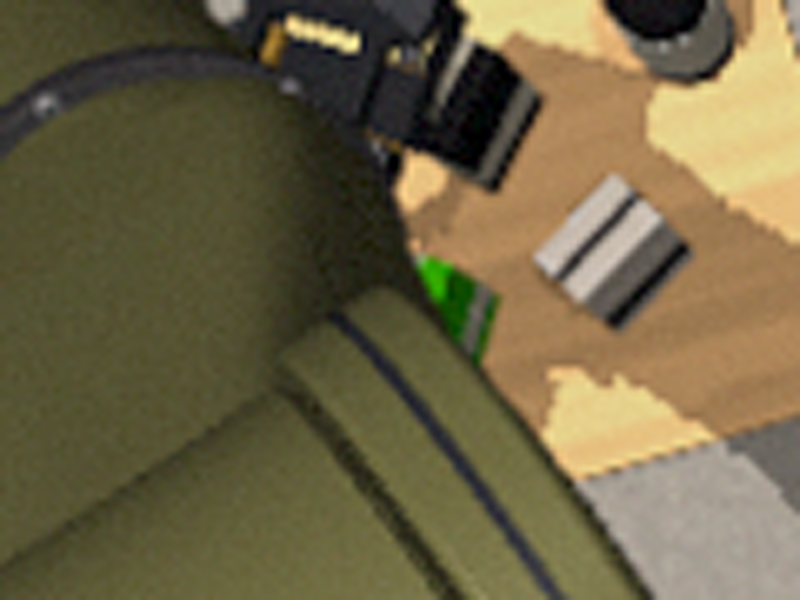

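The view shows the arm over the carton at (455,300), with room beside the black (480,110) and white (610,250) cartons. I'll descend and grip.

Request:
{"name": "move_arm", "arguments": {
  "motion": [
    [2, 0, 40, 0, 0, 0, 0.33],
    [3, 0, 80, 0, 0, 0, 0.33],
    [3, 0, 110, 0, 0, 0, 0.33],
    [3, 0, 131, 0, 0, 0, 0.33],
    [3, 0, 131, 0, 0, 0, 0.33]
  ]
}}

```text
clock: 6.62
tool_pos: [0.5007, 0.2626, 0.0714]
eef_rot: [0.804, 0.595, 0.0, 0.0]
contact_force: [0.7, -0.6, 1.3]
opening: 0.67
finger_force: 0.0
```

Request:
{"name": "move_arm", "arguments": {
  "motion": [
    [0, 0, 0, 0, 0, 0, 1],
    [0, 0, 0, 0, 0, 0, 1],
    [0, 0, 0, 0, 0, 0, 1]
  ],
  "newtons": 35
}}

```text
clock: 7.0
tool_pos: [0.5009, 0.2635, 0.0723]
eef_rot: [0.804, 0.595, 0.002, -0.0]
contact_force: [-1.7, 0.5, 7.0]
opening: 0.495
finger_force: 34.4
```

Request:
{"name": "move_arm", "arguments": {
  "motion": [
    [0, 0, -40, 0, 0, 0, 1],
    [0, 0, -95, 0, 0, 0, 1],
    [0, 0, -155, 0, 0, 0, 1],
    [0, 0, -215, 0, 0, 0, 1],
    [0, 0, -275, 0, 0, 0, 1]
  ]
}}

```text
clock: 7.62
tool_pos: [0.4996, 0.2618, 0.3479]
eef_rot: [0.804, 0.595, -0.0, 0.0]
contact_force: [0.3, 0.9, -2.3]
opening: 0.498
finger_force: 34.5
```

```bash
python3 - <<'E'
from h import *
go(W((-57,-50,345)),ori(-83)); 
d,v=go(W((-57,-50,258)),ori(-83,-40)); print(ori(-83,-40).as_matrix())
E
```

```text
shift [-527.4  158.9    3.2] rot [ 0.  0. 66.] | 551.0 66.0 q [-0.3   0.51 -0.44  1.59  0.24  1.09 -1.1 ] t 7.625
shift [-527.4  158.9   90.2] rot [-23.   35.4  63.2] | 558.0 76.0 q [-0.3   0.51 -0.44  1.59  0.24  1.09 -1.1 ] t 7.625
[[ 7.60334464e-01  1.21869343e-01  6.37996368e-01]
 [ 9.33573333e-02 -9.92546152e-01  7.83361039e-02]
 [ 6.42787610e-01 -6.93889390e-18 -7.66044443e-01]]
```

Request:
{"name": "move_arm", "arguments": {
  "motion": [
    [-55, 17, 0, 0, 0, 7, 1],
    [-110, 33, 0, 0, 0, 15, 1],
    [-165, 50, 0, 0, 0, 23, 1],
    [-220, 66, 0, 0, 0, 31, 1],
    [-275, 83, 0, 0, 0, 39, 1]
  ]
}}

```text
clock: 8.25
tool_pos: [0.4984, -0.0267, 0.346]
eef_rot: [0.957, 0.29, 0.0, 0.0]
contact_force: [1.0, -0.1, -1.8]
opening: 0.5
finger_force: 34.5
```

```bash
python3 - <<'E'
from h import *
go(W((-57,-50,275)),ori(-83)); 
E
```

```text
shift [-146.5  217.6   71.1] rot [ 0.  -0.  26.8] | 272.0 26.8 q [ 0.13  0.4  -0.25  1.78  0.11  0.98 -1.15] t 8.25
```

Request:
{"name": "move_arm", "arguments": {
  "motion": [
    [-29, 43, 0, 0, 0, 5, 1],
    [-59, 87, 5, 0, 0, 11, 1],
    [-88, 130, 10, 0, 0, 17, 1],
    [-117, 174, 20, 0, 0, 22, 1],
    [-146, 217, 30, 0, 0, 26.8, 1]
  ]
}}

```text
clock: 8.88
tool_pos: [0.499, -0.2878, 0.3157]
eef_rot: [0.998, 0.062, -0.0, -0.0]
contact_force: [1.0, -0.1, -2.0]
opening: 0.499
finger_force: 34.5
```

```bash
python3 - <<'E'
from h import *
go(W((-57,-50,260)),ori(-83,-40)); 
E
```

```text
shift [-1.6  1.1 55.7] rot [-0.  40.   0.1] | 56.0 40.0 q [ 0.49  0.53 -0.08  1.62  0.05  0.99 -1.05] t 8.875
```

Request:
{"name": "move_arm", "arguments": {
  "motion": [
    [0, 0, 5, 0, 10, 0, 1],
    [0, 0, 15, 0, 20, 0, 1],
    [0, 0, 25, 0, 30, 0, 1],
    [0, 0, 40, 0, 40, 0, 1],
    [0, 0, 52, 0, 40, 0, 1]
  ]
}}

```text
clock: 9.5
tool_pos: [0.5063, -0.2855, 0.2795]
eef_rot: [0.943, 0.065, 0.325, -0.031]
contact_force: [1.7, 0.2, -2.2]
opening: 0.501
finger_force: 34.5
```

Request:
{"name": "move_arm", "arguments": {
  "motion": [
    [0, 0, 0, 0, 0, 0, 1]
  ]
}}

```text
clock: 9.62
tool_pos: [0.5057, -0.286, 0.2785]
eef_rot: [0.944, 0.063, 0.324, -0.032]
contact_force: [-0.6, 0.1, -2.5]
opening: 0.499
finger_force: 34.5
```

```bash
cat > m.py <<'E'
from h import *
def meas(tag):
    st=r.get_state(); T=R.from_quat(st["eef_rot"])
    for n in("scene","top"):
        s=snap(n);h=cv2.cvtColor(s["frame"],cv2.COLOR_RGB2HSV);m=cv2.inRange(h,(45,100,30),(80,255,255))>0
        P=cloud(s,m);P=P[(np.linalg.norm(P-st["tool_pos"],axis=1)<.15)]
        if len(P)<10: print(n,len(P));continue
        C=T.inv().apply(P-st["tool_pos"])*1000
        print(n,len(P),"tool pct",[np.percentile(C[:,i],[1,5,50,95,99]).round(1).tolist() for i in range(3)])
        if n=="top":
            u=px(s,[W((-20,-50,220))])[0].astype(int); cv2.imwrite(f"pics/{tag}.png",cv2.resize(s["frame"][u[1]-45:u[1]+45,u[0]-60:u[0]+60,::-1],(800,600),interpolation=2))
        m=cv2.inRange(h,(8,170,100),(18,255,255))>0; P=cloud(s,m); L=RB.inv().apply(P-O)*1000; L=L[(abs(L[:,0])<40)&(abs(L[:,1]+50)<50)&(L[:,2]>165)&(L[:,2]<225)]
        if len(L): print(n,"orange y",np.percentile(L[:,1],[1,50,99]).round(1),"x",np.percentile(L[:,0],[1,99]).round(1),len(L))
E
python3 - <<'E'
from m import *
go(W((-57,-50,258)),ori(-83,-40)); meas("p1")
E
```

```text
shift [-19.3   2.3  10.8] rot [-1.5  2.   0.1] | 22.0 2.5 q [ 1.17  0.59 -0.72  2.11 -0.78  0.11 -0.05] t 9.625
scene 331 tool pct [[-16.0, -12.0, 8.7, 11.5, 12.3], [-32.5, -26.2, -10.9, 18.3, 22.9], [-27.5, -25.6, 9.7, 59.9, 62.4]]
scene orange y [-79.3 -59.4 -40.6] x [-10.4   8.9] 26
top 424 tool pct [[-13.1, 0.6, 10.0, 12.5, 36.3], [-33.7, -25.1, -2.1, 18.7, 21.8], [-76.0, -28.2, -3.0, 56.2, 59.8]]
top orange y [-79.1 -40.2 -25.4] x [-9.  14.2] 123
```

View pics/p1.png

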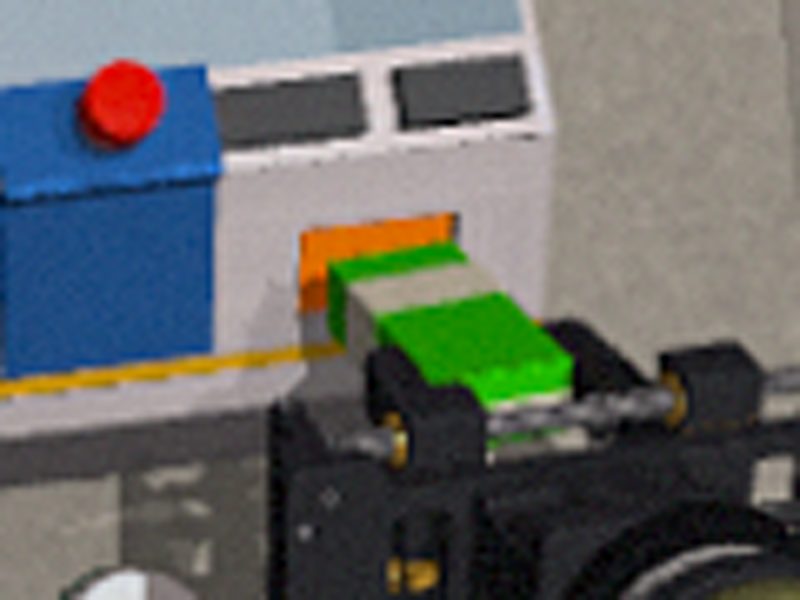

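The crop shows the carton's leading end at (395,255), just short of the orange mouth, which spans (300–457, 215–310). The arm hasn't reached the commanded tilt yet, so I'll settle it.

```bash
python3 - <<'E'
from h import *
go(W((-57,-52,258)),ori(-83,-40))
E
```

```text
shift [-22.2   4.9  10.7] rot [-1.5  1.9  0.4] | 25.0 2.5 q [ 1.16  0.59 -0.72  2.1  -0.78  0.11 -0.05] t 9.725
```

Request:
{"name": "move_arm", "arguments": {
  "motion": [
    [-6, 1, 4, -1, 1, 0, 1],
    [-13, 3, 8, -1.5, 2, 0, 1],
    [-18, 3, 10, -1.5, 2, 0, 1],
    [-18, 3, 10, -1.5, 2, 0, 1]
  ]
}}

```text
clock: 10.22
tool_pos: [0.5021, -0.2955, 0.27]
eef_rot: [0.939, 0.063, 0.337, -0.025]
contact_force: [0.4, -0.2, -2.2]
opening: 0.498
finger_force: 34.6
```

```bash
python3 - <<'E'
from m import *
go(W((-57,-52,258)),ori(-83,-40)); meas("p2")
E
```

```text
shift [-10.5  -4.9   6.9] rot [-0.7  0.5  0.4] | 13.0 1.0 q [ 1.23  0.63 -0.8   2.13 -1.    0.04  0.21] t 10.225
scene 336 tool pct [[-15.8, -11.7, 8.8, 11.4, 12.1], [-29.0, -25.9, -11.7, 18.6, 24.1], [-27.4, -25.6, 9.7, 60.4, 62.7]]
scene orange y [-81.8 -60.2 -39.4] x [-10.1   8.2] 27
top 436 tool pct [[-12.3, -0.7, 8.6, 11.4, 34.6], [-32.6, -24.6, -2.7, 19.1, 22.3], [-72.9, -28.0, -3.0, 57.4, 61.3]]
top orange y [-79.2 -44.4 -25.4] x [-8.7 14.3] 197
```

The wrist is at its limits: q6 is 0.04 and q5 is −1. The mouth has slack for a smaller tilt, since 26 mm sits in 36 mm, so I'll use about 32° and translate along the 40° line.

```bash
cat >> h.py <<'E'
d40=np.array([np.sin(np.radians(40)),0,-np.cos(np.radians(40))])
def ins(s,tilt,dy=-4,up=2,lead=62):
    t=np.radians(tilt); z=np.array([np.sin(t),0,-np.cos(t)]); u=np.array([np.cos(np.radians(40)),0,np.sin(np.radians(40))])
    p=np.array([0,-50+dy,190])+15*d40+up*u-(lead+15-s)*z
    return W(p),ori(-83,-tilt)
E
python3 - <<'E'
from h import *
go(*ins(-15,30))
E
```

```text
shift [ 7.4 -2.3 19.9] rot [-0.7 -9.5  0.5] | 21.0 9.5 q [ 1.23  0.63 -0.8   2.13 -1.    0.04  0.21] t 10.325
```

Request:
{"name": "move_arm", "arguments": {
  "motion": [
    [8, -2, -5, 0, -7, 0, 1],
    [14, -2, -5, 0, -15, 0, 1],
    [14, -2, -5, 0, -15, 0, 1],
    [14, -2, -5, 0, -15, 0, 1]
  ]
}}

```text
clock: 10.82
tool_pos: [0.513, -0.2899, 0.2848]
eef_rot: [0.974, 0.07, 0.213, -0.016]
contact_force: [0.7, 0.7, -2.6]
opening: 0.501
finger_force: 34.6
```

```bash
python3 - <<'E'
from h import *
go(*ins(-15,25)); go(*ins(-15,30))
E
```

```text
shift [ 3.7  1.7 25.4] rot [-0.6  0.4  1.1] | 26.0 1.3 q [ 0.57  0.49  0.04  1.95 -0.71  0.48 -0.23] t 10.825
shift [-4.3  1.5 25.8] rot [-0.6  5.4  1.1] | 26.0 5.5 q [ 0.57  0.49  0.04  1.95 -0.71  0.48 -0.23] t 10.825
```

Request:
{"name": "move_arm", "arguments": {
  "motion": [
    [-2, 1, 9, 0, 2, 0.5, 1],
    [-3, 1.5, 18, -0.5, 4, 1, 1],
    [-4, 1.5, 26, -0.5, 5.5, 1, 1],
    [-4, 1.5, 26, -0.5, 5.5, 1, 1]
  ]
}}

```text
clock: 11.32
tool_pos: [0.514, -0.2933, 0.2557]
eef_rot: [0.965, 0.053, 0.258, -0.02]
contact_force: [-0.4, -0.4, -2.1]
opening: 0.498
finger_force: 34.6
```

```bash
python3 - <<'E'
from m import *
go(*ins(-15,30)); go(*ins(15,32));meas("p3")
E
```

```text
shift [ 7.4 -2.3 -0.1] rot [-0.3  0.1 -0.7] | 8.0 0.8 q [ 0.78  0.54 -0.23  2.04 -0.92  0.28 -0.  ] t 11.325
shift [ 5.2 -2.1 29.9] rot [-0.3  2.1 -0.7] | 30.0 2.2 q [ 0.78  0.54 -0.23  2.04 -0.92  0.28 -0.  ] t 11.325
scene 309 tool pct [[-16.0, -11.2, 9.1, 11.1, 11.6], [-32.3, -26.1, -10.1, 18.0, 22.9], [-26.8, -25.8, 9.2, 58.9, 61.9]]
scene orange y [-81.6 -60.1 -38.7] x [-8.7  7.8] 28
top 246 tool pct [[-12.3, -3.2, 9.0, 10.6, 26.6], [-26.3, -24.2, -0.3, 19.8, 23.7], [-103.1, -29.9, 5.7, 56.9, 61.3]]
top orange y [-78.5 -47.  -25.5] x [-8.6 14.3] 170
```

View pics/p3.png

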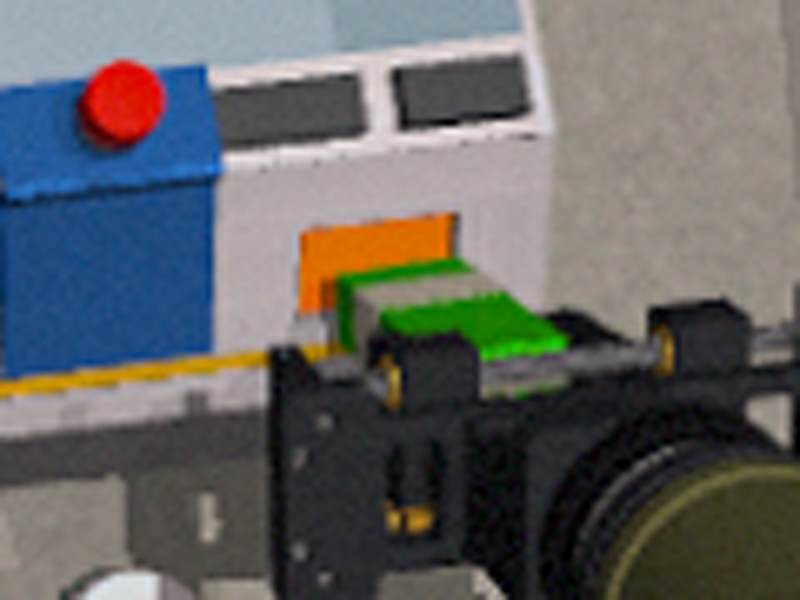

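The crop shows the carton's leading edge at (338–468, 265), to the lower right of the mouth at (300–457, 215–310). I'll shift it about 7 mm upslope and 3 mm toward +y before going in.

Request:
{"name": "move_arm", "arguments": {
  "motion": [
    [4, -1, 0, 0, 0, 0, 1],
    [7, -3, 0, 0, 0, 0, 1],
    [7, -3, 0, 0, 0, 0, 1],
    [7, -3, 0, 0, 0, 0, 1]
  ]
}}

```text
clock: 11.92
tool_pos: [0.522, -0.2892, 0.2607]
eef_rot: [0.964, 0.056, 0.258, -0.018]
contact_force: [-0.7, 0.6, -2.1]
opening: 0.497
finger_force: 34.6
```

```bash
python3 - <<'E'
from h import *
go(*ins(-15,30,-3.5)); go(*ins(20,30,-3.5))
E
```

```text
shift [-2.5  0.4 -0. ] rot [-0.1  0.  -0.4] | 2.0 0.5 q [ 0.75  0.54 -0.21  2.03 -0.91  0.29 -0.02] t 11.925
shift [-2.4  0.5 35. ] rot [-0.1  0.  -0.4] | 35.0 0.5 q [ 0.75  0.54 -0.21  2.03 -0.91  0.29 -0.02] t 11.925
```

Request:
{"name": "move_arm", "arguments": {
  "motion": [
    [-1, 0, 9, 0, 0, 0, 1],
    [-1, 0, 18, 0, 0, 0, 1],
    [-2, 0, 27, 0, 0, 0, 1],
    [-2, 0, 35, 0, 0, 0, 1],
    [-2, 0, 35, 0, 0, 0, 1]
  ]
}}

```text
clock: 12.55
tool_pos: [0.5375, -0.2875, 0.2283]
eef_rot: [0.965, 0.055, 0.257, -0.019]
contact_force: [-0.5, -0.3, -2.7]
opening: 0.5
finger_force: 34.5
```

```bash
python3 - <<'E'
from h import *
go(*ins(20,30,-3.5)); go(*ins(52,33,-3.5)); print(r.get_state()["contact_force"])
E
```

```text
shift [ 0.2  0.2 -0.9] rot [-0.2  0.1 -0.5] | 1.0 0.6 q [ 0.78  0.61 -0.3   2.03 -0.93  0.2   0.  ] t 12.55
shift [-1.   0.3 31.2] rot [-0.2  3.1 -0.5] | 31.0 3.1 q [ 0.78  0.61 -0.3   2.03 -0.93  0.2   0.  ] t 12.55
[-0.48009043 -0.31090502 -2.65961259]
```

Request:
{"name": "move_arm", "arguments": {
  "motion": [
    [0, 0, 8, 0, 0, 0, 1],
    [0, 0, 16, 0, 0, 0, 1],
    [0, 0, 24, 0, 0, 0, 1],
    [0, 0, 30, 0, 0, 0, 1],
    [0, 0, 30, 0, 0, 0, 1]
  ]
}}

```text
clock: 13.18
tool_pos: [0.553, -0.2852, 0.2028]
eef_rot: [0.964, 0.055, 0.258, -0.019]
contact_force: [3.3, 0.3, -4.4]
opening: 0.497
finger_force: 34.5
```

```bash
python3 - <<'E'
from m import *
go(*ins(50,30,-3.5)); print(r.get_state()["contact_force"]); meas("p4")
E
```

```text
shift [-0.6  0.6 -0.8] rot [-0.2  0.  -0.5] | 1.0 0.5 q [ 0.8   0.67 -0.37  2.02 -0.94  0.12  0.01] t 13.175
[ 3.27206442  0.33197765 -4.36867909]
scene 151 tool pct [[-13.2, -9.1, 9.2, 11.4, 11.8], [-34.9, -25.3, -4.1, 20.3, 25.1], [-36.1, -26.7, -11.7, 9.9, 12.7]]
scene orange y [-59. -59. -59.] x [13.9 13.9] 1
top 129 tool pct [[2.8, 7.0, 8.4, 11.5, 26.5], [-25.6, -23.3, 2.8, 20.0, 24.4], [-81.6, -28.6, -1.9, 18.5, 20.8]]
```

View pics/p4.png

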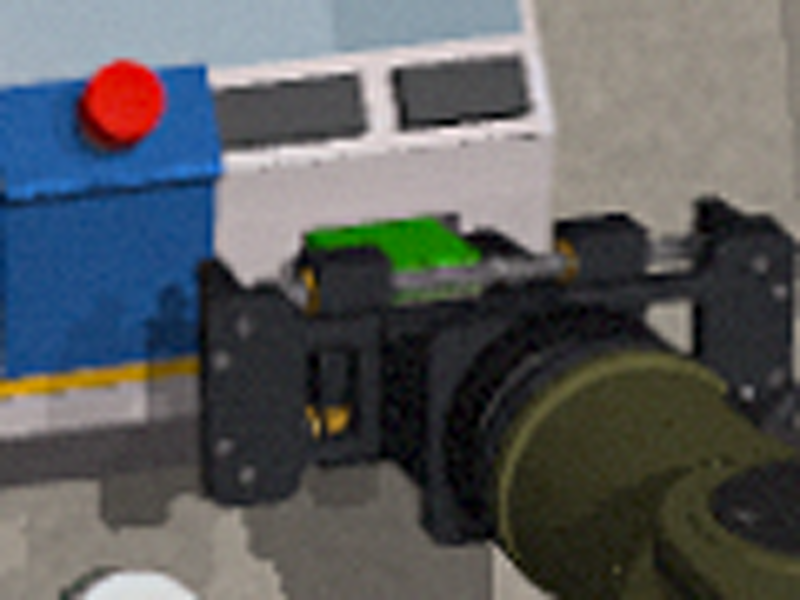

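The crop shows the carton well inside the mouth at (390,240), with the fingers just above the face. I'll go 6 mm further, release, back off and close the fingers.

Request:
{"name": "move_arm", "arguments": {
  "motion": [
    [0, 0, 6, 0, 0, 0, 1],
    [0, 0, 6, 0, 0, 0, 1],
    [0, 0, 6, 0, 0, 0, 0.36],
    [0, 0, 6, 0, 0, 0, 0.36],
    [0, 0, 6, 0, 0, 0, 0.36]
  ]
}}

```text
clock: 13.9
tool_pos: [0.555, -0.2854, 0.1981]
eef_rot: [0.964, 0.055, 0.258, -0.018]
contact_force: [0.4, -0.3, -0.5]
opening: 0.636
finger_force: 0.0
```

Request:
{"name": "move_arm", "arguments": {
  "motion": [
    [0, 0, -15, 0, 0, 0, 0.36],
    [0, 0, -35, 0, 0, 0, 0.36],
    [0, 0, -55, 0, 0, 0, 0.36],
    [0, 0, -55, 0, 0, 0, 1],
    [0, 0, -55, 0, 0, 0, 1]
  ]
}}

```text
clock: 14.52
tool_pos: [0.5281, -0.2885, 0.2458]
eef_rot: [0.964, 0.055, 0.258, -0.018]
contact_force: [0.1, 0.1, -0.4]
opening: 0.432
finger_force: 0.0
```

```bash
python3 - <<'E'
from m import *
st=r.get_state(); print((RB.inv().apply(st["tool_pos"]-O)*1000).round(1))
for n in("scene","top"):
    s=snap(n);h=cv2.cvtColor(s["frame"],cv2.COLOR_RGB2HSV);m=cv2.inRange(h,(45,100,30),(80,255,255))>0
    L=RB.inv().apply(cloud(s,m)-O)*1000; L=L[(abs(L[:,0])<70)&(abs(L[:,1]+50)<60)&(L[:,2]>150)]
    print(n,len(L),L.min(0).round() if len(L) else '',L.max(0).round() if len(L) else '', 'n-height',np.percentile(-(L@d40)+np.dot([0,-50,190],d40),[5,50,95]).round(1) if len(L) else '')
    u=px(s,[W((-10,-50,220))])[0].astype(int); cv2.imwrite(f"pics/r1{n}.png",cv2.resize(s["frame"][max(u[1]-45,0):u[1]+45,u[0]-60:u[0]+60,::-1],(800,600),interpolation=2))
go(*ins(1,30,-3.5))
E
```

```text
[-26.6 -53.1 245.8]
scene 179 [-25. -76. 187.] [ 13. -26. 228.] n-height [ 1.2 19.8 32.6]
top 296 [-30. -86. 175.] [ 17. -21. 257.] n-height [-8.8 20.8 34.1]
shift [-0.   0.6 -0.5] rot [-0.2  0.1 -0.5] | 1.0 0.5 q [ 0.77  0.57 -0.26  2.03 -0.91  0.24 -0.02] t 14.625
```

View pics/r1top.png

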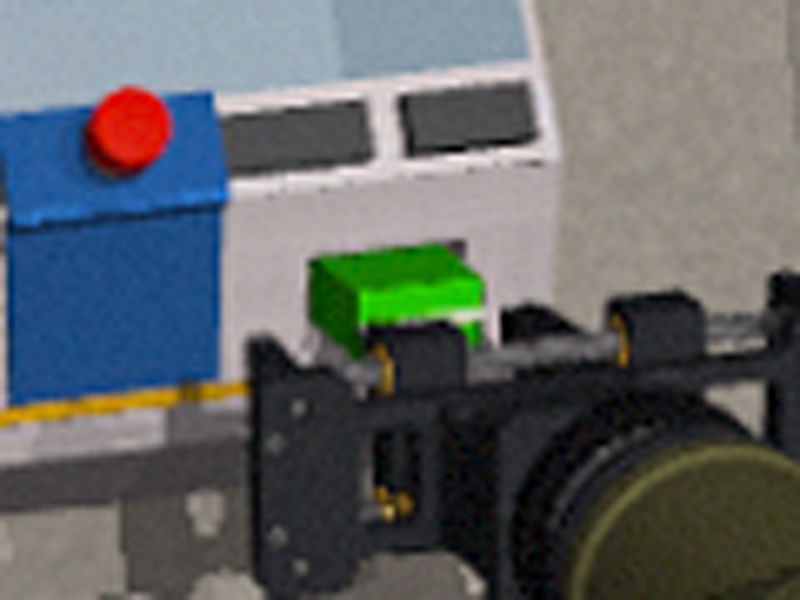

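The crop shows the carton pinched with its tail about 33 mm out at (420,310), as expected. I'll push it on with closed fingers along the 40° line.

```bash
cat >> h.py <<'E'
def push(n,u,tilt,y=-53):
    U=np.array([np.cos(np.radians(40)),0,np.sin(np.radians(40))])
    return W(np.array([0,y,190])-n*d40+u*U),ori(-83,-tilt)
E
python3 - <<'E'
from h import *
go(*push(45,0,30));go(*push(5,-2,29));go(*push(-20,-3,28))
E
```

```text
shift [-12.4   0.2  16.8] rot [-0.2  0.1 -0.5] | 21.0 0.5 q [ 0.77  0.57 -0.26  2.03 -0.91  0.24 -0.02] t 14.625
shift [-7.4  0.3 56.5] rot [-0.2 -0.9 -0.5] | 57.0 1.1 q [ 0.77  0.57 -0.26  2.03 -0.91  0.24 -0.02] t 14.625
shift [-4.   0.4 81.3] rot [-0.2 -1.9 -0.5] | 81.0 2.0 q [ 0.77  0.57 -0.26  2.03 -0.91  0.24 -0.02] t 14.625
```

Request:
{"name": "move_arm", "arguments": {
  "motion": [
    [-12, 0, 2, 0, 0, 0, 1],
    [-12, 0, 2, 0, 0, 0, 1],
    [-12, 0, 17, 0, 0, 0, 1],
    [-10, 0, 37, 0, 0, 0, 1],
    [-8, 0, 56, 0, -1, 0, 1]
  ]
}}

```text
clock: 15.25
tool_pos: [0.5493, -0.2861, 0.1925]
eef_rot: [0.967, 0.055, 0.249, -0.018]
contact_force: [-0.3, 0.6, 0.6]
opening: 0.004
finger_force: 0.4
```

```bash
python3 - <<'E'
from h import *
print(r.get_state()["contact_force"]); go(*push(5,-2,29));go(*push(-20,-3,28));go(*push(-40,-4,28))
E
```

```text
[-0.33374941  0.55173141  0.64840588]
shift [ 0.4 -0.4  0.2] rot [-0.2  0.1 -0.6] | 1.0 0.6 q [ 0.79  0.68 -0.35  2.02 -0.93  0.11  0.01] t 15.25
shift [ 4.3 -0.3 24.9] rot [-0.2 -0.9 -0.6] | 25.0 1.1 q [ 0.79  0.68 -0.35  2.02 -0.93  0.11  0.01] t 15.25
shift [ 7.1 -0.3 44.7] rot [-0.2 -0.9 -0.6] | 45.0 1.1 q [ 0.79  0.68 -0.35  2.02 -0.93  0.11  0.01] t 15.25
```

Request:
{"name": "move_arm", "arguments": {
  "motion": [
    [2, 0, 8, 0, -1, 0, 1],
    [3, 0, 17, 0, -1.5, 0, 1],
    [4, 0, 25, 0, -2, 0, 1],
    [5, 0, 32, 0, -2, 0, 1],
    [5, 0, 32, 0, -2, 0, 1]
  ]
}}

```text
clock: 15.88
tool_pos: [0.5688, -0.2832, 0.1672]
eef_rot: [0.971, 0.056, 0.232, -0.017]
contact_force: [-0.1, -0.3, -0.3]
opening: 0.006
finger_force: 0.0
```

```bash
python3 - <<'E'
from h import *
print(r.get_state()["contact_force"]); go(*push(-27,-4,27));go(*push(-42,-4,28))
for n in("scene","top"):
    s=snap(n);h=cv2.cvtColor(s["frame"],cv2.COLOR_RGB2HSV);m=cv2.inRange(h,(40,80,20),(85,255,255))>0
    L=RB.inv().apply(cloud(s,m)-O)*1000; L=L[(L[:,0]>-60)&(L[:,0]<220)&(abs(L[:,1])<110)&(L[:,2]>0)]
    print(n,len(L),L.min(0).round() if len(L) else '',np.median(L,0).round() if len(L) else '')
E
```

```text
[-0.13276083 -0.31319396 -0.33371234]
shift [-0.4  0.2  0.3] rot [-0.2  0.  -0.5] | 1.0 0.5 q [ 0.7   0.73 -0.27  1.98 -0.92  0.13 -0.03] t 15.875
shift [ 3.   0.2 14.9] rot [-0.2  1.  -0.5] | 15.0 1.2 q [ 0.7   0.73 -0.27  1.98 -0.92  0.13 -0.03] t 15.875
scene 2 [ 85.  90. 217.] [ 85.  92. 218.]
top 15 [-40. -42. 155.] [ -6. -27. 248.]
```

Request:
{"name": "move_arm", "arguments": {
  "motion": [
    [2, 0, 7, 0, 0, 0, 1],
    [3, 0, 13, 0, 0, 0, 1],
    [3, 0, 13, 0, 0, 0, 1],
    [0, 0, 0, 0, 0, 0, 1],
    [-4, 0, -25, 0, 1, 0, 1]
  ]
}}

```text
clock: 16.6
tool_pos: [0.5533, -0.2845, 0.1883]
eef_rot: [0.969, 0.056, 0.241, -0.018]
contact_force: [-0.9, 0.2, 1.1]
opening: 0.004
finger_force: 0.0
```

Request:
{"name": "move_arm", "arguments": {
  "motion": [
    [0, 0, -30, 0, 0, 0, 1],
    [0, 0, -70, 0, 0, 0, 1],
    [0, 0, -120, 0, 0, 0, 1],
    [-30, 0, -170, 0, 0, 0, 1],
    [-60, 0, -210, 0, 0, 0, 1]
  ]
}}

```text
clock: 17.23
tool_pos: [0.4025, -0.3038, 0.3482]
eef_rot: [0.968, 0.056, 0.242, -0.016]
contact_force: [0.4, 0.2, 0.1]
opening: 0.003
finger_force: 0.0
```

```bash
python3 - <<'E'
from h import *
st=r.get_state(); print(st["contact_force"],st["tool_pos"],st["q"].round(2))
for n in("scene","top"):
    s=snap(n)
    u=px(s,[W((50,0,200))])[0].astype(int); cv2.imwrite(f"pics/e{n}.png",cv2.resize(s["frame"][max(u[1]-60,0):u[1]+60,u[0]-80:u[0]+80,::-1],(800,600),interpolation=2))
    h=cv2.cvtColor(s["frame"],cv2.COLOR_RGB2HSV);m=cv2.inRange(h,(8,170,80),(18,255,255))>0; L=RB.inv().apply(cloud(s,m)-O)*1000; L=L[(abs(L[:,0])<40)&(abs(L[:,1]+50)<40)&(L[:,2]>165)&(L[:,2]<225)]
    if len(L): print(n,len(L),np.percentile(L,[2,50,98],axis=0).round(1),"n",np.percentile(-(L-[0,-50,190])@d40,[5,50,95]).round(1))
E
```

```text
[0.37236962 0.21065558 0.11238504] [ 0.40254807 -0.30377813  0.34822149] [ 0.81  0.3  -0.01  2.08 -0.74  0.58 -0.06]
scene 28 [[ -9.6 -80.3 175.7]
 [ -1.6 -62.5 182.7]
 [  7.4 -41.2 190.6]] n [-5.5 -4.8 -4.2]
top 265 [[ -9.  -77.7 177.9]
 [  2.8 -51.2 188.7]
 [ 13.9 -25.9 198.4]] n [-5.3 -2.9 -0.2]
```

View pics/etop.png

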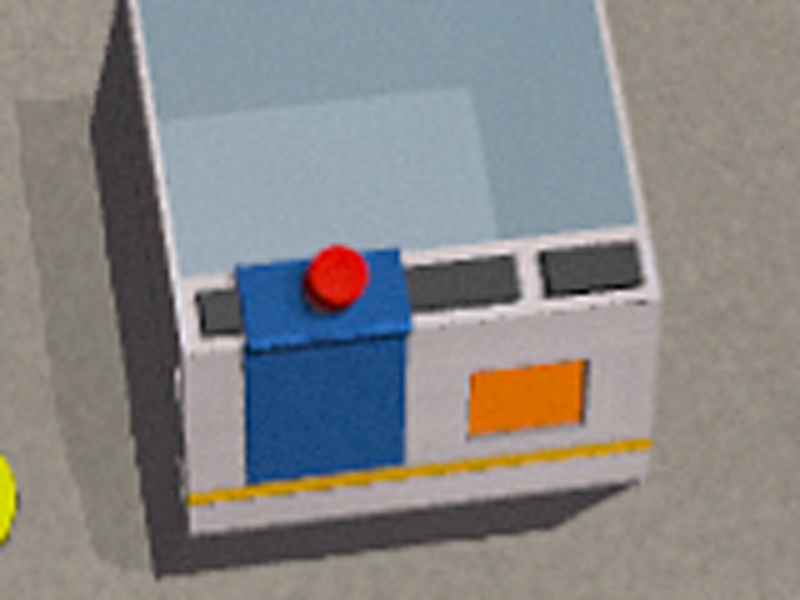

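The final view shows the flap shut and orange at (527,398), 5 mm inside the face as specified. The knob is seated at (337,277), and no carton is left outside. I'll let things settle and hand in.

Request:
{"name": "move_arm", "arguments": {
  "motion": [
    [0, 0, 0, 0, 0, 0, 1],
    [0, 0, 0, 0, 0, 0, 1],
    [0, 0, 0, 0, 0, 0, 1],
    [0, 0, 0, 0, 0, 0, 1]
  ]
}}

```text
clock: 17.82
tool_pos: [0.404, -0.3034, 0.345]
eef_rot: [0.969, 0.056, 0.241, -0.018]
contact_force: [-0.0, 0.6, -0.1]
opening: 0.004
finger_force: 0.0
```

```bash
python3 -c "
from h import *
print(finish_job())"
```

```text
the job is handed in; nothing more can be done
None
```

I handed the job in at about 18 s: the shutter is at its open hole with the plunger down, the green carton went through the mouth and the flap is shut; I couldn't see the carton inside the box, and no verdict came back.

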